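Settle the crooked upper tray onto its four posts

ROBOT

A 6-joint arm with a two-finger parallel gripper is mounted at the origin on the work surface. World frame = base frame: x ahead of the robot, y to its left, z up, the work surface at z = 0. Lengths are in mm, angles in rad, forces in N, time in s.
With the tool pointing down it reaches from about 275 to 750 mm from the base axis. Payload 10.2 kg.
Tool frame: the origin (TCP) lies midway between the tips of the shut fingers; the grasp point (between the pads) lies 19 mm behind it (ctrl.pinch_z is the distance from the TCP to the grasp point, in mm); x points along the fingers, z is the direction in which the jaws open and shut, and the axes are right-handed (so a half turn about x gives the same grasp; the last joint's range is limited). The gripper opens to 85 mm and grips with 20 to 120 N. Pads are 22 mm wide; open, the fingers measure 114 mm over their backs; the gripper's body (76 mm by 85 mm) begins 54 mm behind the grasp point. The pads swing forward as they close: fully open they stand 13 mm farther back than shut.
Start: joints at [-1.354, 0.313, 1.498, -0, 1.331, -0.223], TCP at [223.512, -475.051, 231.294] pointing down, gripper open.
Joint ranges: [-2.94, 2.94], [-0.97, 2.17], [0.19, 2.56], [-1.23, 4.37], [0.02, 3.11], [-2.88, 2.88]. Speed limits (rad/s): [2.39, 2.39, 3.01, 3.14, 3.14, 3.14].

INTERFACE

Orientations are given as a unit quaternion [w, x, y, z].
In Python, from rig import ctrl, capture, workorder, nets gives the robot as it stands. The module is installed in compiled form; this text tells all that it offers.
- The arm moves only by the tool send_rows, never from a script. Its argument "rows" is text: rows parted by semicolons, each of 5 numbers parted by spaces: the opening, from 0 (shut) to 1 (fully open), then the shift along the tool's x, y, z in cm, then the turn about the tool's x in units of 5 degrees (1.0 is 5 degrees). In form: grip x y z yaw; .... A call has 1 to 12 rows; each row is the pose to reach, as a shift and turn from the pose commanded when the call began, along the tool's axes at that moment; what a row does not reach only later rows make up. A row lasts 1/10 s, in which the tool goes at most 50 mm and 8.59 degrees, less where a joint would pass 70% of its speed; a pose out of reach is approached as far as the arm can. A call with a gripper value outside its range is refused whole. The fingers move at their own pace and stop on an object; "grip_force" is the grip in N (left out, the last holds). Time passes only in rows, so rows that repeat a pose let the fingers close. It gives the time, the measured TCP pose, the force and the opening at its end, in the units of the state.
- ctrl.sense(): the state, without advancing time (a new reading comes with each control period).
- capture(name): name is "side" or "top" or "wrist"; returns a dict with "pixels" (400x640x3 uint8, red, green, blue), "intrinsics" (3x3 intrinsics, pixels), "dist" ([k1, k2, p1, p2, k3] as OpenCV has them; the pictures are not rectified), "view" (4x4, takes a point from world to camera coordinates); the wrist camera has in their place "mount" (4x4, takes a point from camera to tool coordinates, whose origin is the TCP and whose axes are the tool frame's). Camera axes: x right, y down, z forward; pixel columns grow to the right and rows downward; lengths in mm; the calibration is good to about 2 mm. A picture is of the moment at which its call begins: read the wrist's pose just before it. There is no depth.
- workorder.finish_job(): hands the job in, once; it reports no verdict.
Trained networks look in a picture, given as the dict that the camera call returned (one of the last four; its "shot" number tells which), for a name from the list of things; names that differ only in an ending like _2 or _b are one class to them, and where a whole thing is asked for, a point or a joint stands for the part that bears it (a point fixed in the world has none). Each returns a list of dicts, best first, with "confidence" (0 to 1); they miss things now and then, are a little off and sometimes report something else, mostly with a low value. They report only what shows in the picture. A call takes as long as a camera call.
- nets.boxes_of(picture, target): "location" ([x, y, z] in mm, in world coordinates, good to about 4 mm: the middle of the surface that is visible of it).
- nets.spot_point(picture, target): "location" ([x, y, z] in mm, in world coordinates, good to about 4 mm: a listed point, or the origin of a listed thing).
The state is a dict: "time_s": time; "joints": joint angles; "dq": joint speeds; "tau": joint torques, N m; "eef_pos": TCP position; "ee_rot": TCP orientation; "force": force on the tool from outside, world axes, zero at the start; "wrist_torque": the same for the moment, N m; "grip_width": opening from 0.0 (shut) to 1.0 (fully open).
Only numpy, scipy, OpenCV 4.12 (cv2) and the standard library are available. Lean on these libraries where they do the work, as an engineer would, in place of code of your own. Each camera call takes 0.05 s, during which the arm holds its last target.

TASK

The upper tray of the two-tier stand has been left crooked on the tips of the posts. Without lifting it off, nudge it across until all four corner holes drop over their own posts, then press it down, firmly but without forcing it, until it sits fully home and level on all four posts. Leave the jars, the mug, the saucer and the spoon where they are.

Things in the scene. Friction and masses are not known exactly. Their poses are not given: they have to be found in the camera images.
- stand: Fixed lower tier of a two-tier stand: white plastic plate 220 (x) x 270 (y) x 8 mm, rim 16 mm high. Origin: centre of its underside, on the worktop; axes along its sides, z up. On it stands, fixed, a steel frame with four upright posts 120 mm (x) by 170 mm (y) apart, square to the plate, whose middle lies up to 7 mm in x and 8 mm in y off the plate's middle: this offset is not reported and has to be found by feel.
- tray: Loose white plastic upper tray, 200 (x) x 250 (y) mm, 0.22-0.35 kg. Origin: centre of its underside; axes along its sides. Floor 5 mm thick; walls 4 mm thick, 27 mm high in all, inner faces at x = +-96, y = +-121 mm. Four 16 mm through holes at x = +-60, y = +-85 mm. Starts level on the post tips, origin 20-26 mm along the stand's +x, up to 15 mm off in y, up to 0.06 rad turned.
- saucer: Small white ceramic saucer, 90 mm wide, 16 mm high, lying on the lower tier under the tray. Origin: centre of underside. Leave alone.
- spoon: Small steel spoon 100 mm long lying on the lower tier under the tray. Leave alone.
- jar_tall: Closed glass jar, 60 mm wide, 105 mm high, on the worktop to one side (y) of the stand. Origin: centre of underside. Leave alone.
- jar_short: Closed glass jar, 68 mm wide, 75 mm high, on the worktop to the other side (y) of the stand. Origin: centre of underside. Leave alone.
- mug: White mug, 80 mm wide, 90 mm high, far to the right of the stand. Leave alone.
- hole0 (a point): Centre of the tray's hole at (60, 85) mm, on the tray's underside. Lying on the tips the tray slides when pushed lightly on a wall from inside or outside, and drops by itself once the holes find the tapered tips; it then stops on the collars, part way down. Home, its underside is 70 mm above the stand's underside.
- hole1 (a point): Centre of the tray's hole at (60, -85) mm, on the tray's underside. Each post is 18 mm thick up to a shoulder 62 mm above the stand's underside, then 12 mm thick, tapering over its last 10 mm to a 7 mm wide tip 110 mm up: a tray within about 3 mm sinks onto the tapers and centres itself, or catches on them and resists sideways pushing.
- hole2 (a point): Centre of the tray's hole at (-60, 85) mm, on the tray's underside
- hole3 (a point): Centre of the tray's hole at (-60, -85) mm, on the tray's underside
- collar0 (a joint): How far the collar on the post at (60, 85) mm is pushed down (m): starts at 0 to 0.006, fully down on the shoulder 0.022. Grey ring 24 mm wide, 8 mm tall, its top 92 mm above the stand's underside at 0, 70 mm fully down. Dry friction of about 3 N each: it stays where left and the tray's weight does not move it; 8 to 12 N on the middle of the tray's floor takes all four down.
- collar1 (a joint): How far the collar on the post at (60, -85) mm is pushed down (m): starts at 0 to 0.006, fully down on the shoulder 0.022.
- collar2 (a joint): How far the collar on the post at (-60, 85) mm is pushed down (m): starts at 0 to 0.006, fully down on the shoulder 0.022.
- collar3 (a joint): How far the collar on the post at (-60, -85) mm is pushed down (m): starts at 0 to 0.006, fully down on the shoulder 0.022.

How it is judged (in metres and radians):
At the end, for the whole second after the job is handed in: All four holes are down over their own posts: the underside at each hole 66 to 73 mm above the stand's underside (home is 70), the tray's origin within 12 mm (x) and 15 mm (y) of the stand's, not turned end for end, level within 0.03 rad, at rest (z of hole0 in the frame of stand between 0.066 and 0.073 m and z of hole1 in the frame of stand between 0.066 and 0.073 m and z of hole2 in the frame of stand between 0.066 and 0.073 m and z of hole3 in the frame of stand between 0.066 and 0.073 m and x of tray in the frame of stand between -0.012 and 0.012 m and y of tray in the frame of stand between -0.015 and 0.015 m and x of hole0 in the frame of stand above 0.04 m and linear speed of tray below 0.02 m/s and angle between tray's own z axis and vertical below 0.03 rad); the robot touches nothing.
It fails at once if the tray is lifted off the posts (origin more than 20 mm above the tips) (z of tray in the frame of stand above 0.13 m).
It fails at once if the tray is tipped by more than 0.35 rad (angle between tray's own z axis and vertical above 0.35 rad).
It fails at once if the tray is forced: fingers or arm press it with more than 35 N (contact force between any of the fingers, the arm and tray above 35 N).
It fails at once if a jar, the mug, the saucer or the spoon is moved by more than 25 mm (distance of any of saucer, spoon, jar_tall, jar_short, mug from where it was at the start of the episode above 0.025 m).
It fails at once if a jar or the mug is tipped over (angle between any of jar_tall, jar_short, mug's own z axis and vertical above 0.5 rad).
It also fails if it takes over 72 s, if anything falls off the work surface, if the arm or the gripper's body presses on something with over 40 N, if the wrist force passes 120 N, or if a joint passes its speed limit or range.

## Working session

There is one attempt and no reset: what is moved stays moved. The work goes in short steps, Python scripts to look and compute and a tool call to move; the robot and the scene stay as the last step left them, time stands still between calls to the robot, and variables do not carry over. Pictures are saved under pics/ and viewed, and the job is handed in when it is done.

Besides the shell and the picture viewer there is one more tool, called after "Emit:" as name(argument=value, ...) on one line, values as JSON. send_rows: Moves the arm, as the interface text tells. Its arguments: {"type":"object","properties":{"rows":{"type":"string"},"grip_force":{"type":"number"}},"required":["rows"]}

```bash
mkdir -p pics; cat > look.py <<'E'
from rig import ctrl,capture,nets
import cv2,numpy as np,sys
def snap(cam,name):
    p=capture(cam); cv2.imwrite(f'pics/{name}.png',p['pixels'][:,:,::-1]); return p
E
python3 - <<'E'
from look import *
s=ctrl.sense(); print(s['time_s'],s['eef_pos'],s['ee_rot'],s['force'],s['grip_width'])
for c in ['top','side']:
    p=snap(c,c+'0')
    for t in ['stand','tray','hole0','hole1','hole2','hole3','jar_tall','jar_short','mug']:
        r=nets.spot_point(p,t)
        print(c,t,[(np.round(d['location'],1).tolist(),round(d['confidence'],2)) for d in r[:2]])
print(ctrl.sense()['time_s'])
E
```

```text
0.0 [ 223.46268869 -474.78801118  230.72756732] [ 0.5967104   0.37922063  0.59734346 -0.37856203] [-0.27771611  0.19116557  0.03134386] 0.9973007122414823
top stand []
top tray [([563.4, -7.2, 106.6], 0.81)]
top hole0 [([603.3, -102.3, 111.9], 0.93), ([528.7, 89.4, 113.8], 0.73)]
top hole1 [([603.3, -102.3, 111.9], 0.93), ([528.7, 89.4, 113.8], 0.73)]
top hole2 [([603.3, -102.3, 111.9], 0.93), ([528.7, 89.4, 113.8], 0.73)]
top hole3 [([603.3, -102.3, 111.9], 0.93), ([528.7, 89.4, 113.8], 0.73)]
top jar_tall [([638.4, 202.2, 5.5], 0.92), ([643.3, 62.9, 110.2], 0.49)]
top jar_short [([488.7, -206.2, 1.3], 0.96), ([481.5, -490.5, 2.9], 0.66)]
top mug [([481.6, -491.2, -2.6], 0.83)]
side stand [([538.4, -0.9, 2.4], 0.6)]
side tray [([484.0, -200.6, 2.0], 0.74), ([566.6, -6.2, 107.0], 0.6)]
side hole0 [([526.2, 89.3, 108.4], 0.73), ([605.7, -100.2, 114.2], 0.66)]
side hole1 [([526.2, 89.3, 108.4], 0.73), ([605.7, -100.2, 114.2], 0.66)]
side hole2 [([526.2, 89.3, 108.4], 0.73), ([605.7, -100.2, 114.2], 0.66)]
side hole3 [([526.2, 89.3, 108.4], 0.73), ([605.7, -100.2, 114.2], 0.66)]
side jar_tall [([642.4, 202.6, 1.5], 0.8)]
side jar_short [([486.1, -201.3, -0.6], 0.84)]
side mug [([482.4, -492.4, 0.3], 0.54)]
1.0
```

View pics/top0.png

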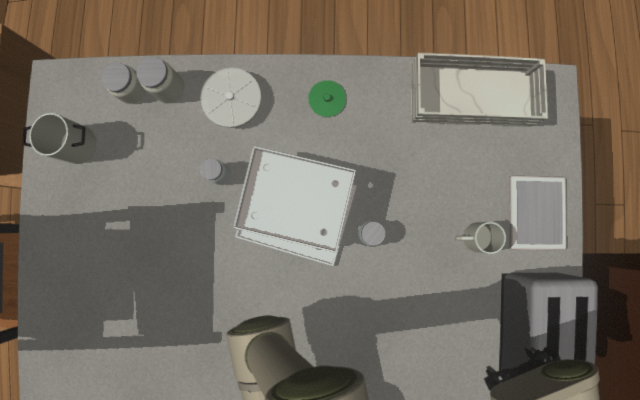

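View pics/side0.png

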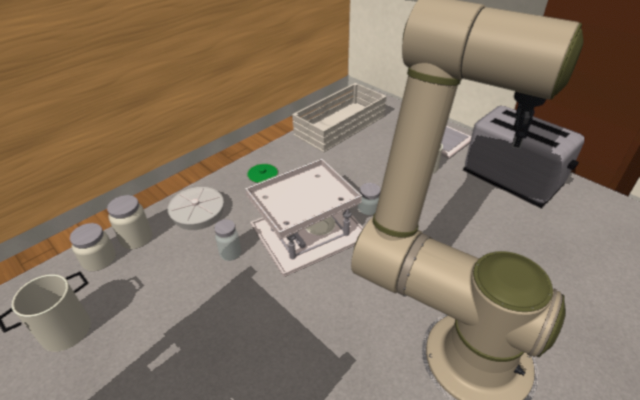

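```bash
python3 - <<'E'
import cv2
a=cv2.imread('pics/top0.png')[135:275,220:400]; cv2.imwrite('pics/top0c.png',cv2.resize(a,None,fx=4.2,fy=4.2,interpolation=cv2.INTER_CUBIC))
a=cv2.imread('pics/side0.png')[145:285,225:405]; cv2.imwrite('pics/side0c.png',cv2.resize(a,None,fx=4.2,fy=4.2,interpolation=cv2.INTER_CUBIC))
E
```

```text
(no output)
```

View pics/top0c.png

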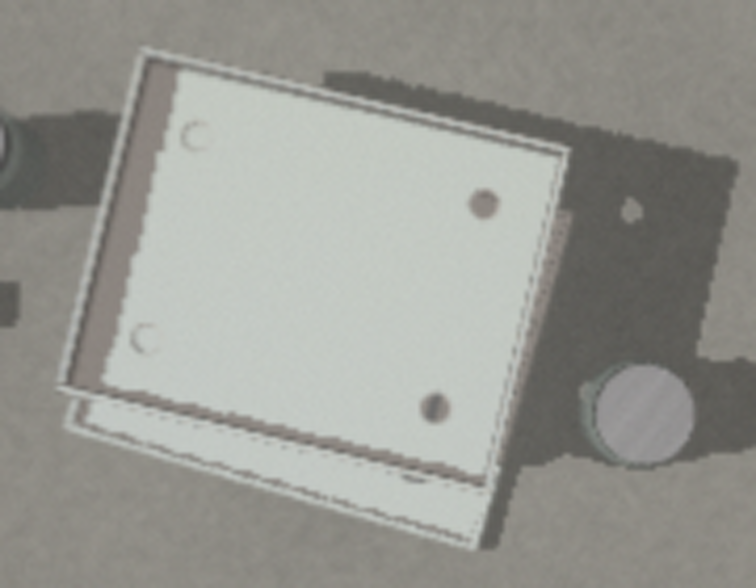

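View pics/side0c.png

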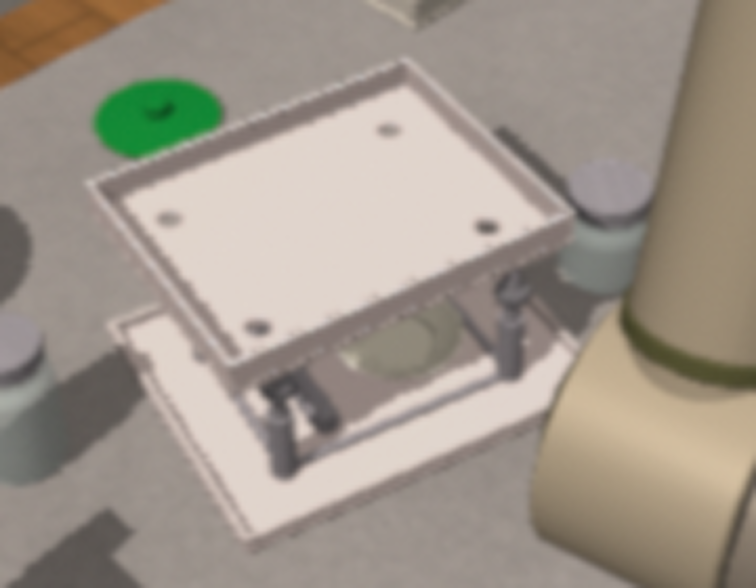

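```bash
cat >> look.py <<'E'
def ray(p,uv,s=None):
    K=np.array(p['intrinsics']);d=np.array(p['dist'])
    n=cv2.undistortPoints(np.array(uv,float).reshape(-1,1,2),K,d).reshape(-1,2)
    if 'view' in p: V=np.array(p['view']); C=np.linalg.inv(V)
    else:
        from scipy.spatial.transform import Rotation as R
        q=s['ee_rot'];T=np.eye(4);T[:3,:3]=R.from_quat([q[1],q[2],q[3],q[0]]).as_matrix();T[:3,3]=s['eef_pos'];C=T@np.array(p['mount'])
    D=np.c_[n,np.ones(len(n))]@C[:3,:3].T
    return C[:3,3],D
def atz(p,uv,z,s=None):
    o,D=ray(p,uv,s); t=(z-o[2])/D[:,2]; return o+D*t[:,None]
def fit(P,L):
    # 2D rigid fit local L-> world P
    P=np.array(P)[:,:2];L=np.array(L,float);pc=P.mean(0);lc=L.mean(0);H=(L-lc).T@(P-pc)
    a=np.arctan2(H[0,1]-H[1,0],H[0,0]+H[1,1]);R=np.array([[np.cos(a),-np.sin(a)],[np.sin(a),np.cos(a)]])
    t=pc-R@lc;res=P-(L@R.T+t);return t,a,res
E
python3 - <<'E'
from look import *
np.set_printoptions(precision=1,suppress=True)
p=capture('top');f=lambda a:(np.array(a)/4.2+[220,135]-.4)
tc=[(145,50),(568,150),(490,482),(62,388)]
L=[(100,125),(100,-125),(-100,-125),(-100,125)]
for z in (137,):
    t,a,r=fit(atz(p,f(tc),z),L);print('tray rim',t,a);print(r)
t,a,r=fit(atz(p,f([(197,136),(484,204),(434,408),(146,338)]),115),[(60,85),(60,-85),(-60,-85),(-60,85)]);print('holes',t,a);print(r)
print(t:=t,'stand corners');
t,a,r=fit(atz(p,f([(478,548),(68,428)]),16),[(-110,-135),(-110,135)]);print('stand top',t,a);print(r)
p=capture('side');f=lambda a:(np.array(a)/4.2+[225,145]-.4)
t,a,r=fit(atz(p,f([(245,548),(112,325)]),16),[(-110,135),(110,135)]);print('stand side',t,a);print(r)
t,a,r=fit(atz(p,f([(88,183),(407,60),(573,215),(230,365)]),137),[(100,125),(100,-125),(-100,-125),(-100,125)]);print('tray side',t,a);print(r)
print('posts',atz(p,f([(283,475),(508,376)]),8))
print(np.array(p['view']),p['intrinsics'])
p=capture('wrist');print(np.array(p['mount']),p['intrinsics'])
E
```

```text
tray rim [568.6  -6.7] -0.21017655305801664
[[-2.5 -2. ]
 [-3.8  2.5]
 [ 5.4  1.6]
 [ 1.  -2.1]]
holes [567.5  -4.9] -0.2199629139868077
[[-0.2 -0.2]
 [ 0.2 -0.2]
 [ 0.1  0.2]
 [-0.1  0.1]]
[567.5  -4.9] stand corners
stand top [543.8  -2.1] -0.2630845245833219
[[ 0.2  0.7]
 [-0.2 -0.7]]
stand side [535.8  -1.4] -0.28728043695045913
[[-0.9  0.3]
 [ 0.9 -0.3]]
tray side [565.4  -6.9] -0.22250014554333594
[[-1.6 -1.2]
 [-0.6  2.2]
 [ 1.   1.5]
 [ 1.2 -2.5]]
posts [[500.1  99.9   8. ]
 [456.7 -65.3   8. ]]
[[ -0.7  -0.7  -0.  351.2]
 [ -0.5   0.5  -0.8 363.2]
 [  0.5  -0.5  -0.7 963.5]
 [  0.    0.    0.    1. ]] [[438.3   0.  318.2]
 [  0.  438.3 192.4]
 [  0.    0.    1. ]]
[[  -0.    -0.3    0.9 -141.3]
 [  -0.    -0.9   -0.3   81.5]
 [   1.    -0.     0.    -1.3]
 [   0.     0.     0.     1. ]] [[344.6   0.  326.5]
 [  0.  344.6 200.6]
 [  0.    0.    1. ]]
```

```bash
cat >> look.py <<'E'
from scipy.spatial.transform import Rotation as Rot
A=-0.262; C0=np.array([540.,-2.])   # post frame guess
def Rt(s):
    q=s['ee_rot'];return Rot.from_quat([q[1],q[2],q[3],q[0]]).as_matrix()
def w2l(x,c=None,a=None):
    c=C0 if c is None else c;a=A if a is None else a
    d=np.array(x)[:2]-c;return np.array([np.cos(a)*d[0]+np.sin(a)*d[1],-np.sin(a)*d[0]+np.cos(a)*d[1]])
def l2w(l,c=None,a=None):
    c=C0 if c is None else c;a=A if a is None else a
    return c+np.array([np.cos(a)*l[0]-np.sin(a)*l[1],np.sin(a)*l[0]+np.cos(a)*l[1]])
def goto(xyz,zdir=None):
    """print cm shift in tool axes and turn; zdir = wanted world heading angle of tool z"""
    s=ctrl.sense();R=Rt(s);d=R.T@(np.array(xyz)-s['eef_pos'])/10
    h=np.arctan2(R[1,2],R[0,2]); print('shift cm',np.round(d,2),'tool z head',round(h,3),'y head',round(np.arctan2(R[1,1],R[0,1]),3),'xdir',np.round(R[:,0],3))
    if zdir is not None:
        dh=(zdir-h+np.pi)%(2*np.pi)-np.pi
        print('turn units',round(-dh/np.radians(5),2),'(tool x down)  j6',s['joints'][5])
E
python3 - <<'E'
from look import *
print(l2w([-60,0]))
goto([*l2w([-55,0]),231],A+np.pi/2)
goto([*l2w([-55,0]),231],A-np.pi/2)
E
```

```text
[482.04756692  13.54076898]
shift cm [ 3.000e-02  4.458e+01 -3.288e+01] tool z head -1.131 y head 0.44 xdir [-0. -0. -1.]
turn units -27.96 (tool x down)  j6 -0.22339910294176088
shift cm [ 3.000e-02  4.458e+01 -3.288e+01] tool z head -1.131 y head 0.44 xdir [-0. -0. -1.]
turn units 8.04 (tool x down)  j6 -0.22339910294176088
```

Emit:
send_rows(rows="1 0 22 -16 -14;1 0 44.6 -32.9 -28;1 0 44.6 -32.9 -28;1 0 44.6 -32.9 -28;1 0 44.6 -32.9 -28;1 0 44.6 -32.9 -28;1 0 44.6 -32.9 -28;1 0 44.6 -32.9 -28;1 0 44.6 -32.9 -28;1 0 44.6 -32.9 -28;1 0 44.6 -32.9 -28;1 0 44.6 -32.9 -28")

```text
time_s: 2.35
eef_pos: [488.2, 16.8, 231.2]
ee_rot: [0.667, -0.236, 0.666, 0.236]
force: [-0.6, -1.2, 0.2]
grip_width: 0.999
```

Emit:
send_rows(rows="1 0 0 0 0;1 0 0 0 0;1 0 0 0 0;1 0 0 0 0;1 0 0 0 0;1 0 0 0 0;1 0 0 0 0")

```text
time_s: 3.05
eef_pos: [487.0, 12.3, 231.3]
ee_rot: [0.668, -0.232, 0.668, 0.232]
force: [-0.1, -0.2, -0.1]
grip_width: 1.001
```

```bash
python3 - <<'E'
from look import *
s=ctrl.sense();print(s['time_s'],s['eef_pos'],s['force'])
goto([*l2w([-55,0]),231],A+np.pi/2)
p=snap('wrist','w1');snap('side','s1');snap('top','t1')
for t in ['tray','hole0','collar0','stand']:
        r=nets.spot_point(p,t)
        print(t,[(np.round(d['location'],1).tolist(),round(d['confidence'],2)) for d in r[:4]])
E
```

```text
3.05 [486.98638335  12.3457314  231.34567391] [-0.14487229 -0.2151195  -0.07215164]
shift cm [ 0.03 -0.   -0.01] tool z head 0.668 y head 2.239 xdir [ 0. -0. -1.]
turn units -7.34 (tool x down)  j6 -0.8840160626200381
tray [([570.1, -5.2, 107.5], 0.56)]
hole0 [([488.7, -73.7, 112.8], 0.74), ([647.1, 63.4, 111.0], 0.72), ([607.9, -106.9, 110.2], 0.65), ([570.3, -5.5, 109.9], 0.57)]Traceback (most recent call last):
  File "<stdin>", line 6, in <module>
ValueError: it knows: hole, jar_short, jar_tall, mug, saucer, spoon, stand, tray
```

View pics/w1.png

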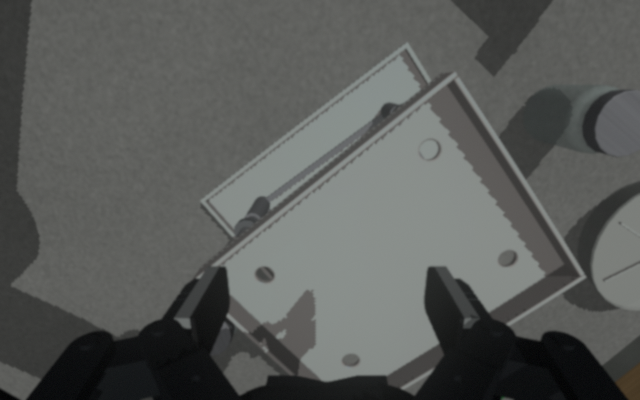

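Emit:
send_rows(rows="1 0 0 0 -7.3;1 0 0 0 -7.3;1 0 0 0 -7.3;1 0 0 0 -7.3;1 0 0 0 -7.3;1 0 0 0 -7.3;1 0 0 0 -7.3;1 0 0 0 -7.3")

```text
time_s: 4.1
eef_pos: [487.0, 12.5, 231.3]
ee_rot: [0.562, -0.429, 0.562, 0.429]
force: [0.5, -1.0, -0.2]
grip_width: 0.999
```

```bash
python3 - <<'E'
from look import *
s=ctrl.sense();print(s['time_s'],s['eef_pos'],s['force'])
goto([*l2w([-55,0]),231],A+np.pi/2)
p=snap('wrist','w2')
import pickle;pickle.dump((s,p),open('w2.pkl','wb'))
a=p['pixels'][:,:,::-1][0:250,150:470];cv2.imwrite('pics/w2c.png',cv2.resize(a,None,fx=2.4,fy=2.4,interpolation=cv2.INTER_CUBIC))
for t in ['tray','hole0','stand']:
        r=nets.spot_point(p,t)
        print(t,[(np.round(d['location'],1).tolist(),round(d['confidence'],2)) for d in r[:4]])
E
```

```text
4.1 [486.99183908  12.54888218 231.30808685] [ 0.54009749 -0.95665073 -0.21389352]
shift cm [ 0.03  0.   -0.03] tool z head 1.305 y head 2.876 xdir [-0.  0. -1.]
turn units -0.04 (tool x down)  j6 -1.5204344343518248
tray [([572.4, -4.1, 107.4], 0.87)]
hole0 [([645.9, 64.8, 113.2], 0.8), ([525.9, 92.9, 110.8], 0.74), ([608.8, -103.2, 109.9], 0.66), ([491.3, -76.5, 111.5], 0.65)]
stand [([638.8, 200.7, -2.3], 0.5), ([569.4, -4.5, 106.9], 0.25)]
```

View pics/w2.png

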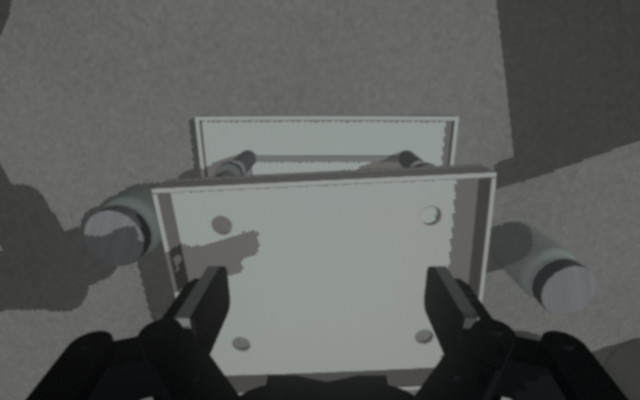

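View pics/w2c.png

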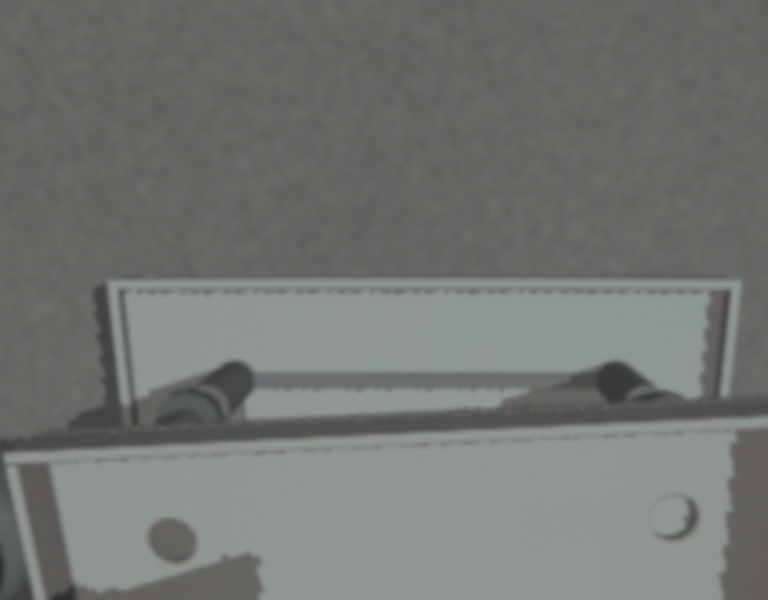

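```bash
python3 - <<'E'
from look import *
import pickle
np.set_printoptions(precision=1,suppress=True)
s,p=pickle.load(open('w2.pkl','rb'))
f=lambda a:(np.array(a,float)/2.4+[150,0])
t,a,r=fit(atz(p,f([(108,283),(742,284)]),16,s),[(-110,-135),(-110,135)]);print('stand',t,a,r)
ts,as_=t,a
P=atz(p,f([(235,380),(616,380)]),8,s)
t,a,r=fit(P,[(-60,-85),(-60,85)]);print('posts',t,a,r)
print('frame off', w2l(t,ts,as_))
tc=[(153,190),(495,174)]
t,a,r=fit(atz(p,tc,137,s),[(-100,-125),(-100,125)]);print('tray rim',t,a,r)
h=[(222,225),(430,215),(241,344),(423,336.5)]
t,a,r=fit(atz(p,h,115,s),[(-60,-85),(-60,85),(60,-85),(60,85)]);print('holes',t,a,r)
print('tray in posts', w2l(t,*fit(P,[(-60,-85),(-60,85)])[:2]), 'in stand',w2l(t,ts,as_))
E
```

```text
stand [543.7  -1.6] -0.26731819867415396 [[ 0.1  0.4]
 [-0.1 -0.4]]
posts [537.4   0.5] -0.2657135192268521 [[-0.1 -0.3]
 [ 0.1  0.3]]
frame off [-6.6  0.4]
tray rim [567.4  -6.3] -0.21731921387353292 [[ 0.5  2.3]
 [-0.5 -2.3]]
holes [565.1  -5.9] -0.21615783905182462 [[ 0.7  1.1]
 [-0.1 -0.8]
 [ 0.   0.7]
 [-0.6 -1. ]]
tray in posts [28.3  1.1] in stand [21.7  1.6]
```

```bash
sed -i 's/^A=-0.262; C0=.*/A=-0.266; C0=np.array([537.4,0.5])/' look.py; python3 - <<'E'
from look import *
goto([*l2w([-43,0]),108],A+np.pi/2)
E
```

```text
shift cm [12.33 -0.88  0.16] tool z head 1.306 y head 2.877 xdir [-0.  0. -1.]
turn units 0.01 (tool x down)  j6 -1.521042956995134
```

Emit:
send_rows(rows="1 3 -0.9 0.2 0;1 6 -0.9 0.2 0;1 9 -0.9 0.2 0;1 10.5 -0.9 0.2 0;1 11 -0.9 0.2 0;1 11.5 -0.9 0.2 0;1 11.8 -0.9 0.2 0;1 11.8 -0.9 0.2 0")

```text
time_s: 5.1
eef_pos: [496.4, 12.1, 113.6]
ee_rot: [0.562, -0.43, 0.561, 0.429]
force: [0.0, 0.4, 0.3]
grip_width: 1.002
```

```bash
python3 - <<'E'
from look import *
s=ctrl.sense();print(s['time_s'],s['eef_pos'],s['force'])
p=snap('side','s3');a=p['pixels'][:,:,::-1][130:290,220:400];cv2.imwrite('pics/s3c.png',cv2.resize(a,None,fx=3.6,fy=3.6,interpolation=cv2.INTER_CUBIC))
p=snap('wrist','w3')
E
```

```text
5.1 [496.39244974  12.0691205  113.63182273] [0.00558384 0.37407961 0.34040012]
```

View pics/s3c.png

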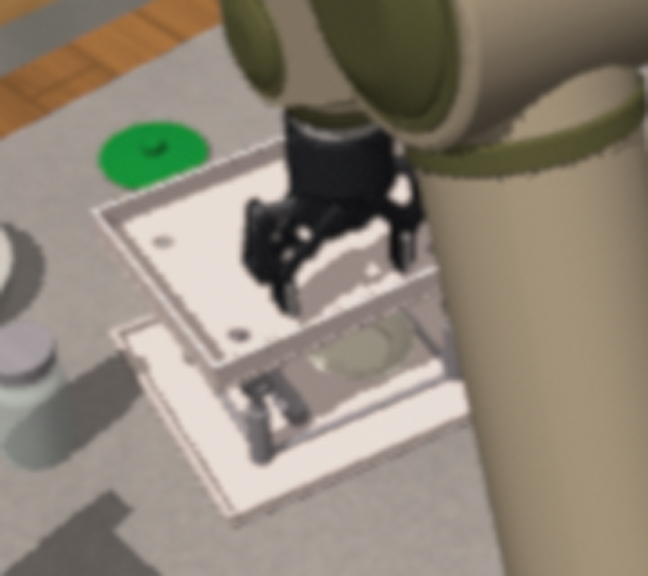

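View pics/w3.png

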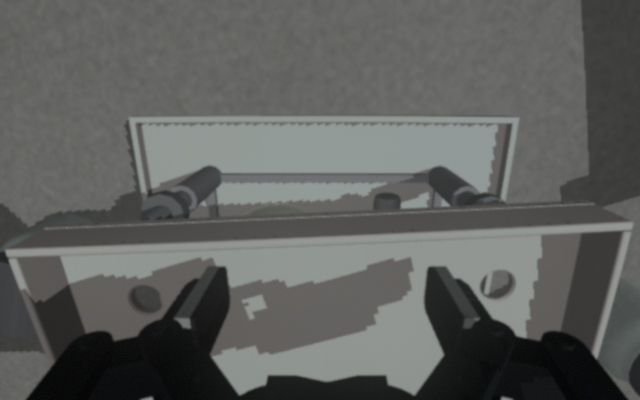

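Emit:
send_rows(rows="1 0.4 0.6 0 0;1 0.4 1.1 0 0;1 0.4 1.5 0 0;1 0.4 1.8 0 0;1 0.4 2.1 0 0;1 0.4 2.4 0 0;1 0.4 2.7 0 0;1 0.4 2.9 0 0;1 0.4 3.1 0 0;1 0.4 3.2 0 0;1 0.4 3.2 0 0")

```text
time_s: 6.3
eef_pos: [465.2, 20.5, 109.3]
ee_rot: [0.562, -0.43, 0.562, 0.43]
force: [0.7, -0.3, 1.3]
grip_width: 0.999
```

```bash
python3 - <<'E'
from look import *
s=ctrl.sense();print(s['time_s'],s['eef_pos'],s['force'],w2l(s['eef_pos']))
p=snap('wrist','w4')
import pickle;pickle.dump((s,p),open('w4.pkl','wb'))
E
```

```text
6.3 [465.21635971  20.48803822 109.33661558] [ 0.71248028 -0.26210948  1.31490882] [-74.89928968   0.30984227]
```

View pics/w4.png

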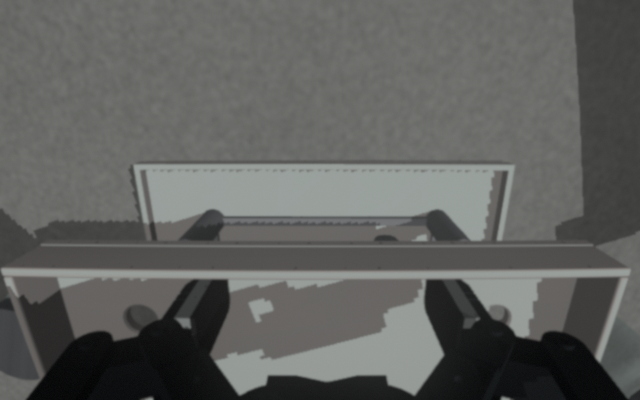

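```bash
cat > m4.py <<'E'
from look import *
import pickle
np.set_printoptions(precision=1,suppress=True)
s,p=pickle.load(open('w4.pkl','rb'))
a=p['pixels'][:,:,::-1]
cv2.imwrite('pics/w4l.png',cv2.resize(a[195:345,0:230],None,fx=3.3,fy=3.3,interpolation=cv2.INTER_CUBIC))
cv2.imwrite('pics/w4r.png',cv2.resize(a[195:345,410:640],None,fx=3.3,fy=3.3,interpolation=cv2.INTER_CUBIC))
E
python3 m4.py
```

```text
(no output)
```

View pics/w4l.png

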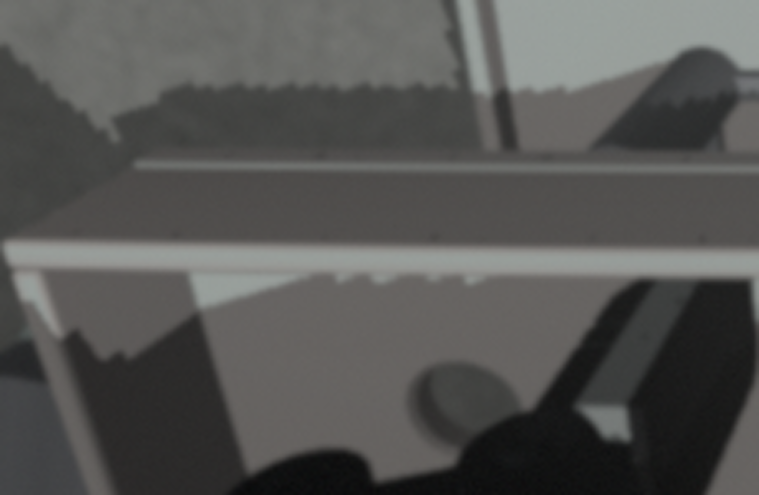

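View pics/w4r.png

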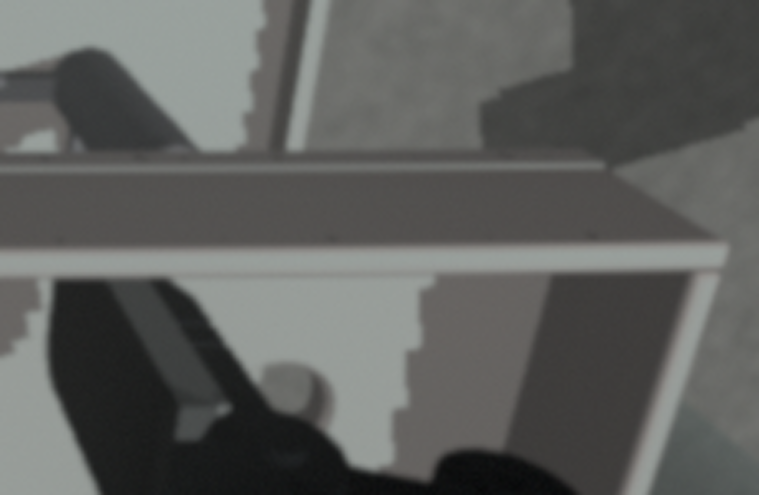

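```bash
cat >> m4.py <<'E'
fl=lambda x,y:(x/3.3,195+y/3.3); fr=lambda x,y:(410+x/3.3,195+y/3.3)
t,a,r=fit(atz(p,[fl(4,243),fr(727,244)],137,s),[(-100,-125),(-100,125)]);print('tray',t,a,r,w2l(t))
P=atz(p,[fl(702,87),fr(90,87)],8,s)
c,ca,r=fit(P,[(-60,-85),(-60,85)]);print('posts',c,ca,r)
st,sa,r=fit(atz(p,[(133,163),(514.5,164)],16,s),[(-110,-135),(-110,135)]);print('stand',st,sa,r, w2l(c,st,sa))
print('tray in posts',w2l(t,c,ca), a-ca)
E
python3 m4.py
```

```text
tray [545.2  -5. ] -0.26443284989909704 [[ 0.6  2.3]
 [-0.6 -2.3]] [ 9.  -3.3]
posts [538.1   0.4] -0.2647328281065227 [[-0.1 -0.5]
 [ 0.1  0.5]]
stand [540.9  -1.5] -0.2676248379675119 [[ 0.3  0.9]
 [-0.3 -0.9]] [-3.2  1.1]
tray in posts [ 8.2 -3.4] 0.0002999782074256663
```

Emit:
send_rows(rows="1 0 0.2 0 0;1 0 0.35 0 0;1 0 0.5 0 0;1 0 0.6 0 0;1 0 0.7 0 0;1 0 0.7 0 0")

```text
time_s: 6.95
eef_pos: [458.2, 22.4, 109.2]
ee_rot: [0.561, -0.429, 0.562, 0.43]
force: [0.2, -0.3, 0.8]
grip_width: 0.997
```

```bash
cat > shot.py <<'E'
from look import *
import pickle,sys
n=sys.argv[1]
s=ctrl.sense();print(s['time_s'],s['eef_pos'],s['force'],w2l(s['eef_pos']))
p=snap('wrist',n); pickle.dump((s,p),open(n+'.pkl','wb'))
a=p['pixels'][:,:,::-1]
l=a[195:345,0:230];r=a[195:345,410:640]
cv2.imwrite(f'pics/{n}lr.png',cv2.resize(np.vstack([l,r]),None,fx=2,fy=2,interpolation=cv2.INTER_CUBIC))
E
python3 shot.py w5
```

```text
6.95 [458.2243796   22.41122816 109.19741719] [ 0.21498519 -0.33859433  0.76638305] [-82.15091968   0.32738244]
```

View pics/w5.png

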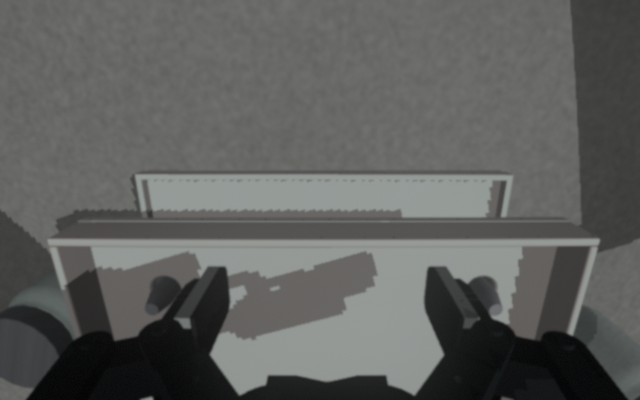

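View pics/w5lr.png

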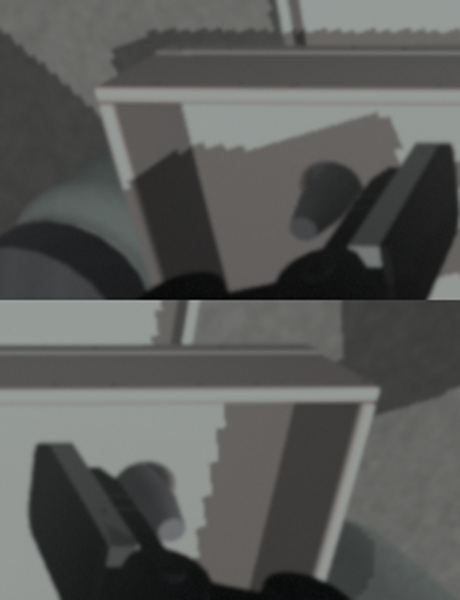

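The tray has dropped: posts now stick through both near holes (about (163,295) and (485,295)). I'll rise and check all four.

Emit:
send_rows(rows="1 -1 -0.3 0 0;1 -4 -0.3 0 0;0 -8 -0.3 0 0;0 -12 -1.5 0 0;0 -15 -2 0 0;0 -15 -2 0 0;0 -15 -2 0 0;0 -15 -2 0 0")

```text
time_s: 7.8
eef_pos: [477.3, 17.2, 258.4]
ee_rot: [0.561, -0.429, 0.562, 0.43]
force: [0.3, -0.5, 0.2]
grip_width: 0.003
```

```bash
python3 shot.py w6; python3 - <<'E'
from look import *
p=snap('side','s6');a=p['pixels'][:,:,::-1][130:290,220:400];cv2.imwrite('pics/s6c.png',cv2.resize(a,None,fx=3.6,fy=3.6,interpolation=cv2.INTER_CUBIC))
E
```

```text
7.8 [477.32712506  17.18397938 258.41876369] [ 0.33999967 -0.49617798  0.17432407] [-62.34590671   0.30559493]
```

View pics/w6.png

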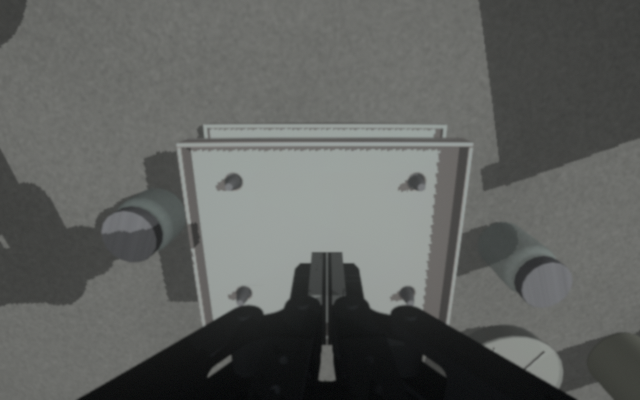

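View pics/s6c.png

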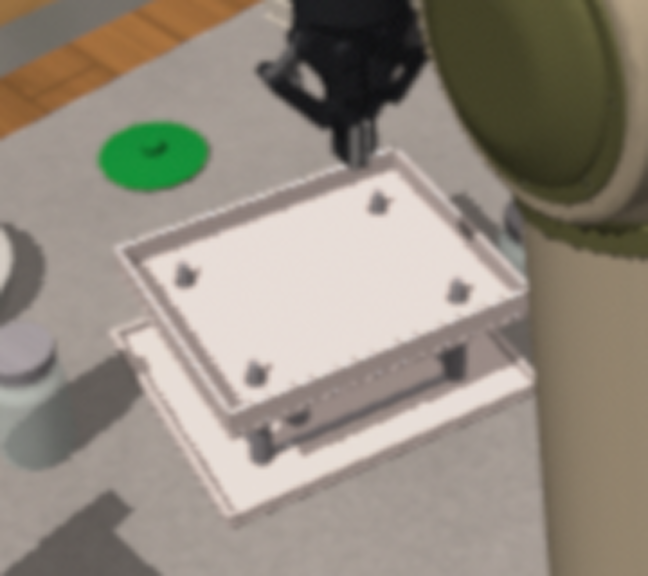

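```bash
python3 - <<'E'
from look import *
goto([*l2w([0.5,0]),105],A+np.pi/2)
E
```

```text
shift cm [15.33 -6.31 -0.04] tool z head 1.306 y head 2.877 xdir [-0.002  0.    -1.   ]
turn units 0.01 (tool x down)  j6 -1.5160119076658887
```

Emit:
send_rows(rows="0 0 -3 0 0;0 3 -6.3 0 0;0 7 -6.3 0 0;0 11 -6.3 0 0;0 14 -6.3 0 0;0 15.3 -6.3 0 0;0 15.3 -6.3 0 0;0 15.3 -6.3 0 0")

```text
time_s: 8.7
eef_pos: [539.3, 0.5, 107.5]
ee_rot: [0.562, -0.43, 0.561, 0.429]
force: [0.7, -0.3, 0.4]
grip_width: -0.001
```

Emit:
send_rows(rows="0 0.2 0 0 0;0 0.4 0 0 0;0 0.6 0 0 0;0 0.7 0 0 0;0 0.8 0 0 0;0 0.8 0 0 0")

```text
time_s: 9.3
eef_pos: [538.6, 0.6, 98.2]
ee_rot: [0.562, -0.43, 0.562, 0.43]
force: [-0.2, 0.4, 0.1]
grip_width: -0.004
```

Emit:
send_rows(rows="0 0.1 0 0 0;0 0.2 0 0 0;0 0.3 0 0 0;0 0.4 0 0 0;0 0.4 0 0 0")

```text
time_s: 9.8
eef_pos: [538.6, 0.6, 94.1]
ee_rot: [0.562, -0.43, 0.562, 0.43]
force: [0.2, -0.5, -0.6]
grip_width: -0.002
```

Emit:
send_rows(rows="0 0.1 0 0 0;0 0.2 0 0 0;0 0.3 0 0 0;0 0.4 0 0 0;0 0.4 0 0 0")

```text
time_s: 10.3
eef_pos: [538.8, 0.6, 90.9]
ee_rot: [0.562, -0.43, 0.562, 0.43]
force: [-1.4, 0.3, 7.8]
grip_width: 0.004
```

Emit:
send_rows(rows="0 0.1 0 0 0;0 0.2 0 0 0;0 0.3 0 0 0;0 0.4 0 0 0;0 0.4 0 0 0")

```text
time_s: 10.8
eef_pos: [538.8, 0.6, 87.0]
ee_rot: [0.562, -0.43, 0.561, 0.43]
force: [-2.8, 1.0, 6.9]
grip_width: 0.0
```

Emit:
send_rows(rows="0 0.1 0 0 0;0 0.2 0 0 0;0 0.3 0 0 0;0 0.4 0 0 0;0 0.4 0 0 0")

```text
time_s: 11.3
eef_pos: [538.8, 0.6, 83.0]
ee_rot: [0.562, -0.43, 0.562, 0.43]
force: [-2.9, 1.1, 8.5]
grip_width: -0.0
```

```bash
python3 shot.py w7; python3 - <<'E'
from look import *
p=snap('side','s7');a=p['pixels'][:,:,::-1][130:290,220:400];cv2.imwrite('pics/s7c.png',cv2.resize(a,None,fx=3.6,fy=3.6,interpolation=cv2.INTER_CUBIC))
E
```

```text
11.3 [538.76505211   0.59682361  83.01559788] [-2.93898842  1.1437672   8.45486668] [1.29159094 0.45225536]
```

View pics/w7.png

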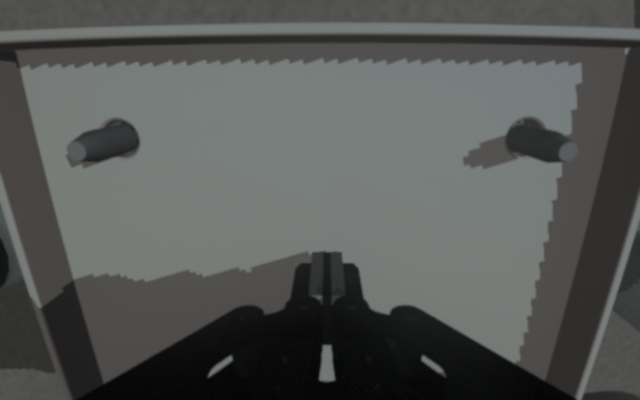

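View pics/s7c.png

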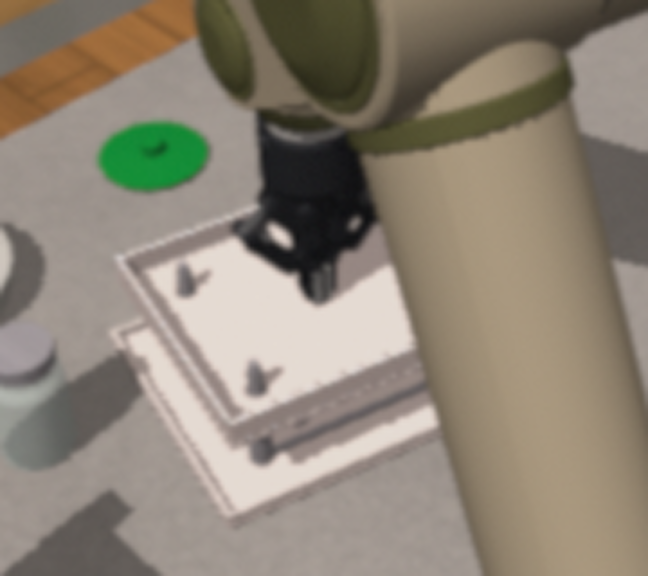

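Emit:
send_rows(rows="0 0.1 0 0 0;0 0.2 0 0 0;0 0.3 0 0 0;0 0.4 0 0 0;0 0.4 0 0 0")

```text
time_s: 11.9
eef_pos: [538.8, 0.6, 79.0]
ee_rot: [0.562, -0.43, 0.561, 0.43]
force: [-3.8, 1.1, 8.0]
grip_width: 0.002
```

Emit:
send_rows(rows="0 0.05 0 0 0;0 0.1 0 0 0;0 0.15 0 0 0;0 0.2 0 0 0;0 0.2 0 0 0")

```text
time_s: 12.4
eef_pos: [538.8, 0.6, 77.1]
ee_rot: [0.562, -0.43, 0.561, 0.43]
force: [-3.5, -0.4, 9.0]
grip_width: -0.0
```

Emit:
send_rows(rows="0 0.05 0 0 0;0 0.1 0 0 0;0 0.1 0 0 0")

```text
time_s: 12.7
eef_pos: [538.8, 0.6, 76.1]
ee_rot: [0.562, -0.43, 0.561, 0.43]
force: [-3.0, 0.2, 7.9]
grip_width: 0.003
```

Emit:
send_rows(rows="0 0.05 0 0 0;0 0.05 0 0 0")

```text
time_s: 12.9
eef_pos: [538.8, 0.6, 75.6]
ee_rot: [0.562, -0.43, 0.561, 0.43]
force: [-3.7, 0.9, 8.1]
grip_width: -0.0
```

Emit:
send_rows(rows="0 0.05 0 0 0;0 0.05 0 0 0")

```text
time_s: 13.1
eef_pos: [538.8, 0.6, 75.1]
ee_rot: [0.562, -0.43, 0.561, 0.43]
force: [-3.2, 0.6, 8.7]
grip_width: -0.003
```

Emit:
send_rows(rows="0 0.05 0 0 0;0 0.05 0 0 0")

```text
time_s: 13.3
eef_pos: [538.8, 0.6, 75.0]
ee_rot: [0.562, -0.43, 0.561, 0.43]
force: [-5.3, 0.5, 12.6]
grip_width: -0.003
```

Emit:
send_rows(rows="0 0.05 0 0 0;0 0.05 0 0 0")

```text
time_s: 13.5
eef_pos: [538.8, 0.6, 75.0]
ee_rot: [0.562, -0.43, 0.561, 0.429]
force: [-7.1, 0.9, 17.6]
grip_width: -0.003
```

Hard stop at z = 75.0 mm (floor top at home) with the force rising to 17.6 N. I'll retract and check.

Emit:
send_rows(rows="0 -0.3 0 0 0;0 -3 0 0 0;0 -7 0 0 0;0 -12 2 0 0;0 -16 5 0 0;0 -18 7 0 0;0 -18 7 0 0;0 -18 7 0 0;0 -18 7 0 0")

```text
time_s: 14.4
eef_pos: [471.2, 18.8, 252.0]
ee_rot: [0.561, -0.429, 0.562, 0.43]
force: [0.7, -0.5, -0.1]
grip_width: 0.004
```

```bash
python3 shot.py w8; python3 - <<'E'
from look import *
p=snap('side','s8');a=p['pixels'][:,:,::-1][130:290,220:400];cv2.imwrite('pics/s8c.png',cv2.resize(a,None,fx=3.6,fy=3.6,interpolation=cv2.INTER_CUBIC))
for c in ['wrist','side','top']:
  p=capture(c)
  for t in ['tray','hole0','stand','jar_tall','jar_short','mug']:
        r=nets.spot_point(p,t)
        print(c,t,[(np.round(d['location'],1).tolist(),round(d['confidence'],2)) for d in r[:4]])
E
```

```text
14.4 [471.22244266  18.75215065 252.02806882] [ 0.70385477 -0.45877667 -0.10778701] [-68.64811991   0.2138501 ]
wrist tray [([538.9, 0.4, 65.6], 0.92)]
wrist hole0 [([498.2, 100.4, 66.4], 0.92), ([620.1, 68.8, 70.2], 0.76), ([574.3, -99.4, 70.0], 0.74), ([457.5, -66.2, 71.9], 0.71)]
wrist stand []
wrist jar_tall [([641.0, 205.2, -1.9], 0.7)]
wrist jar_short [([488.7, -205.5, -0.8], 0.72)]
wrist mug [([498.4, 99.8, 69.0], 0.58)]
side tray [([535.6, 1.1, 68.0], 0.79)]
side hole0 [([620.7, 64.2, 71.1], 0.92), ([501.8, 99.7, 68.5], 0.74), ([456.6, -66.0, 69.7], 0.66), ([573.5, -96.3, 72.8], 0.62)]
side stand [([538.3, -3.6, 0.1], 0.91)]
side jar_tall [([637.7, 202.7, 1.7], 0.65)]
side jar_short [([484.9, -205.0, 0.2], 0.54)]
side mug []
top tray [([536.7, 0.6, 65.3], 0.94)]
top hole0 [([570.4, -97.3, 69.8], 0.93), ([458.6, -68.8, 73.2], 0.91), ([612.1, 68.2, 65.8], 0.74), ([505.3, 98.8, 73.3], 0.72)]
top stand []
top jar_tall [([638.2, 203.9, 0.0], 0.82), ([568.5, -96.2, 69.5], 0.65)]
top jar_short [([491.6, -205.8, -0.6], 0.9), ([570.8, -97.7, 72.2], 0.35)]
top mug [([480.2, -490.1, 1.8], 0.71)]
```

View pics/w8.png

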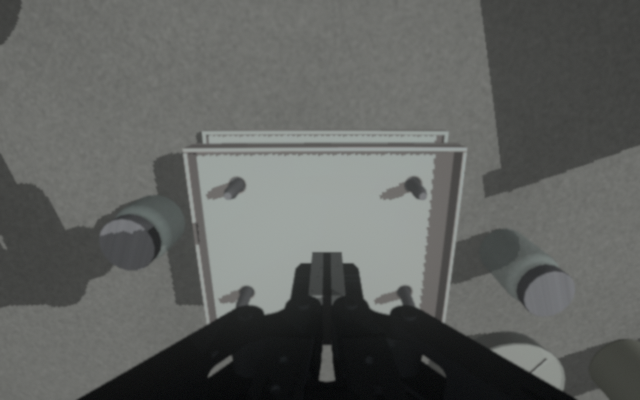

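View pics/s8c.png

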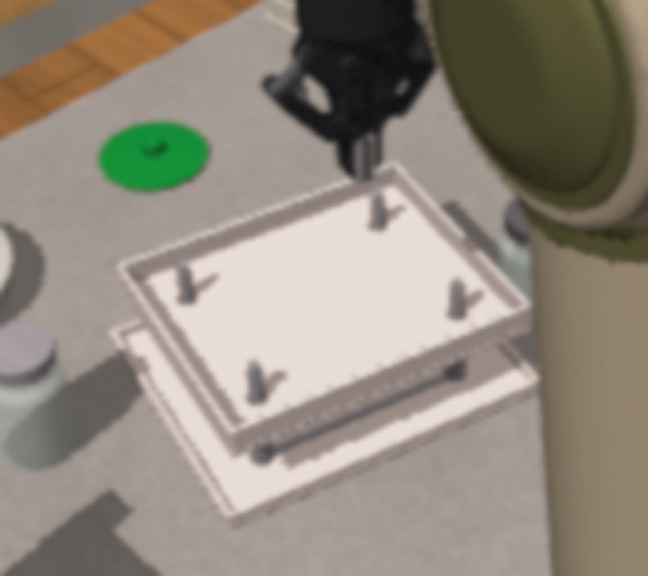

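All four posts stick out by the same amount through the holes: wrist view (235,187), (415,187), (245,295), (405,295). The networks put the four holes at about 68–71 mm on average. The arm is clear, so I'm handing in.

```bash
python3 -c "
from rig import workorder,ctrl
print(workorder.finish_job(),ctrl.sense()['time_s'])"
```

```text
the job is handed in; nothing more can be done
the job is handed in; nothing more can be done
```

The tray is home on all four posts, and I've handed the job in. I pushed the near wall from inside with both open fingers, which squared the tray and slid it towards −x until it dropped. Then I pressed the middle of the floor with the fingers shut.

- **Pressing:** the collars gave way at about 8–9 N. The tray then stopped hard with its floor top at 75.0 mm, where home should be. The force reading rose to about 18 N (19 N with the sideways part), well under the 35 N limit.
- **Level and height:** in the wrist and side pictures the posts stick out equally through all four holes. The networks put the tray at about 65–68 mm and the holes at 66–73 mm, each good to about 4 mm; home is 70 mm. Their scatter is too wide to confirm level at each corner, so I rely on the hard stop and the pictures.
- **Position:** the tray is at about (537, 1) mm in the world, matching the post frame I measured at (537.4, 0.5).
- **Disagreement:** my two estimates of the post frame's x offset from the plate differed, at −6.6 and −3.2 mm. Either way the tray is within the 12 mm allowed.
- **Other things:** the jars and mug read within about 4 mm of where they started. I did not measure the saucer and spoon, but nothing of the arm went under the tray.

The arm was clear at hand-in, at about 15 s of the 72 s allowed.

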